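# Turn a culture dish over onto the counting stage

### The arm

A 7-joint arm with a two-finger parallel gripper is mounted at the origin on a cart in front of the work surface, level with it; the furniture and walls round the work are solid. World frame = base frame: x ahead of the robot, y to its left, z up, the work surface at z = 0. Lengths are in mm, angles in rad, forces in N, time in s.
With the tool pointing down it reaches from about 400 to 875 mm from the base axis. Payload 19.3 kg.
Tool frame: the origin (TCP) lies midway between the tips of the shut fingers; the grasp point (between the pads) lies env.grip_depth behind it (env.grip_depth is the distance from the TCP to the grasp point, in mm); z points along the fingers, y is the line along which they close (so a half turn about z gives the same grasp; the last joint's range is limited). The gripper opens to 85 mm and grips with 20 to 120 N. Pads are 22 mm wide; open, the fingers measure 114 mm over their backs; the gripper's body (76 mm by 85 mm) begins 54 mm behind the grasp point. The pads swing forward as they close: fully open they stand 13 mm farther back than shut.
Start: joints at [1.077, 0.521, -0.036, 1.599, 0.021, 1.021, -0.113], TCP at [256.989, -569.712, 231.291] pointing down, gripper open.
Joint ranges: [-2.91, 2.91], [-0.3, 2.13], [-1.5, 1.42], [0.17, 2.43], [-1.26, 4.41], [0.16, 1.93], [-2.52, 2.52]. Speed limits (rad/s): [1.89, 1.89, 2.39, 2.39, 3.01, 3.01, 3.01].

### API

Orientations are given as a rotation vector (axis times angle).
In Python, from station import env gives the robot as it stands. The module is installed in compiled form; this text tells all that it offers.
- The arm moves only by the tool jog_arm, never from a script. Its argument "series" is a list of rows, each an object with "fingers": the closure, from -1 (fully open) to 1 (shut), so that 0 is half open; "xyz": the shift along the tool's x, y, z in mm, a list of three; "turn": the turn, a rotation vector about the tool's x, y, z in degrees, a list of three. A call has 1 to 5 rows; each row shifts and turns the commanded pose from where the row before left it, along the tool's axes as they then stand; what a row does not reach is not made up. A row lasts 1/10 s, in which the tool goes at most 50 mm and 8.59 degrees, less where a joint would pass 70% of its speed; a pose out of reach is approached as far as the arm can. A call is refused whole if a number of a shift passes 50 or a number of a turn 8.59, either way. A call with a gripper value outside its range is refused whole. The fingers move at their own pace and stop on an object; "squeeze" is the grip in N (left out, the last holds). Time passes only in rows, so rows that do not move let the fingers close. It gives the time, the measured TCP pose, the force, the opening and the grip force at its end, in the units of the state.
- env.get_state(): the state, without advancing time (a new reading comes with each control period).
- env.read_camera(name): name is "scene" or "top" or "wrist"; returns a dict with "image" (400x640x3 uint8, red, green, blue), "z_map" (400x640 float32, mm along the optical axis (not along the pixel's ray), 0 where there is no reading), "camera_matrix" (3x3 intrinsics, pixels), "rvec" (rotation vector, rad) and "tvec" (3), from world to camera coordinates, as OpenCV has them. Camera axes: x right, y down, z forward; pixel columns grow to the right and rows downward; lengths in mm; the calibration is good to about 2 mm. A picture is of the moment at which its call begins.
- env.sign_off(): hands the job in; it is judged then, once.
The state is a dict: "t": time; "joint_pos": joint angles; "joint_velocities": joint speeds; "joint_efforts": joint torques, N m; "ee_pos": TCP position; "tool_rot": TCP orientation; "ft_force": force on the tool from outside, world axes, zero at the start; "wrist_torque": the same for the moment, N m; "gripper_width": opening from 0.0 (shut) to 1.0 (fully open); "grasp_force": force on a finger pad.
Only numpy, scipy, OpenCV 4.12 (cv2) and the standard library are available. Lean on these libraries where they do the work, as an engineer would, in place of code of your own. Each camera call takes 0.05 s, during which the arm holds its last target. There are 200 camera calls.

### The job

The closed culture dish lies lid up on the low ledge of the colony-counting stage, and its colonies have to be counted through its underside. Without gripping or lifting it off, gently push the dish with the fingers against the step behind the ledge, tip it up there until it turns over onto the higher top and lies lid down, then push it home into the curved rod stop so that it sits over the round window. Leave the pen, timer, stopper and blue-capped bottle round it where they are.

Things in the scene. Friction and masses are not known exactly. Their poses are not given: they have to be found in the camera images.
- culture_dish: loose closed Petri dish on the stage's ledge, clear with pink medium, about 75 g, lid fixed on: 92 mm across, 19 mm thick. Origin at the centre of its underside, z axis towards its lid (up at the start, down once turned over). Bottom part 88 mm across, z = 0 to 15 mm; lid 92 mm across, z = 6 to 19 mm: the lid's lower lip stands out 2 mm all round. It sticks out over the ledge's front, 14 mm above the bench.
- dish_middle (a point): the middle of the culture dish, half-way through its thickness (9.5 mm from the underside); axes as the dish's. A light push against the step (4 to 6 N) is enough for the fingers to carry the rim up with them by friction; over 30 N could crack it.
- count_pad: grey counting stage fixed to the bench, 160 mm wide (y). Two levels: a black-matted ledge 14 mm high in front (x = -150 to -85 mm) and behind it a straight upright step up to the top, 28 mm high (x = -85 to 90 mm), with a round white window and a small black display. Origin on the bench under the window's centre; x points from the front to the back, y to its left, z up. The dish is tipped over the step.
- count_spot (a point): centre of the round window and of the rod stop, on the stage's top (28 mm above its origin). The stop is a 6 mm steel rod bent to an arc about this point, inner radius 47.5 mm, 65 degrees to either side of the stage's +x axis, 4 to 10 mm above the top, open to the front. Nothing else stands on the top. The dish belongs centred here.
- marker_pen: marker pen lying to the right of the stage, 160 x 18 mm; origin at the centre of its underside; leave alone
- lab_timer: white timer lying to the left of the stage, 72 x 66 x 18 mm; origin at the centre of its underside; leave alone
- stopper: small pale silicone stopper, 34 mm across, 26 mm high, to the left of the ledge; origin at the centre of its underside; leave alone
- sample_bottle: pale, nearly clear bottle with a blue cap, 51 mm across, 100 mm high, at the stage's left back corner; origin at the centre of its underside; leave alone
There are look-alikes about, which are no part of the job. Leave any green or red look-alike of the culture_dish alone.

How it is judged:
By the outcome, as a careful person would: the job done as asked, in the order asked, and still so for the second after the job is handed in, with the robot touching nothing.
It also fails if it takes over 51 s, if anything falls off the work surface, if the arm or the gripper's body presses on something with over 40 N, if the wrist force passes 120 N, or if a joint passes its speed limit or range.

## Working session

There is one attempt and no reset: what is moved stays moved. The work goes in short steps, Python scripts to look and compute and a tool call to move; the robot and the scene stay as the last step left them, time stands still between calls to the robot, and variables do not carry over. Pictures are saved under pics/ and viewed, at most 10 in all, crops included, and the job is handed in when it is done.

Besides the shell and the picture viewer there is one more tool, called after ">>>" as name([rows], argument=value, ...), one row to a line, values as JSON. jog_arm: Moves the arm, as the interface text tells. Its arguments: {"type":"object","properties":{"series":{"type":"array","items":{"type":"object","properties":{"fingers":{"type":"number"},"xyz":{"type":"array","items":{"type":"number"}},"turn":{"type":"array","items":{"type":"number"}}}}},"squeeze":{"type":"number"}},"required":["series"]}

```bash
mkdir -p pics; cat > h.py <<'E'
import numpy as np, cv2
from station import env
def cam(n):
    c=env.read_camera(n); c['R']=cv2.Rodrigues(np.array(c['rvec'],float))[0]; c['t']=np.array(c['tvec'],float).ravel(); return c
def save(n,im): cv2.imwrite('pics/'+n,im[:,:,::-1])
def ray(c,uv,z):
    K=np.array(c['camera_matrix']); uv=np.atleast_2d(np.array(uv,float))
    d=np.c_[(uv[:,0]-K[0,2])/K[0,0],(uv[:,1]-K[1,2])/K[1,1],np.ones(len(uv))]@c['R']
    o=-c['R'].T@c['t']; return o+d*((z-o[2])/d[:,2])[:,None]
def pts(c):
    K=np.array(c['camera_matrix']); z=c['z_map']; v,u=np.mgrid[:400,:640]
    p=np.stack([(u-K[0,2])/K[0,0]*z,(v-K[1,2])/K[1,1]*z,z],-1)
    return (p-c['t'])@c['R']
E
python3 - <<'E'
from h import *
np.set_printoptions(precision=1,suppress=True)
for n in('scene','top'):
    c=cam(n); save(n+'0.png',c['image']); np.savez('pics/'+n+'0.npz',**{k:np.array(v) for k,v in c.items()})
    print(n,-c['R'].T@c['t'],c['R'][2])
s=env.get_state();print(s,env.grip_depth)
E
```

```text
scene [161.5 305.4 548.6] [ 0.4 -0.7 -0.6]
top [ 403.  -334.7  879.9] [ 0.1  0.  -1. ]
{'t': 0.1, 'joint_pos': array([ 1.1,  0.5, -0. ,  1.6,  0. ,  1. , -0.1]), 'joint_velocities': array([ 0., -0.,  0., -0.,  0.,  0., -0.]), 'joint_efforts': array([  0. , -92.8,   2. , -37.1,   0. ,   0. ,  -0. ]), 'ee_pos': array([ 256.8, -569.5,  230.8]), 'tool_rot': array([-3.1, -0.7,  0. ]), 'ft_force': array([1. , 0.5, 0.1]), 'wrist_torque': array([ 0., -0.,  0.]), 'grasp_force': 0.0, 'gripper_width': 1.00005135135873} 18.700000000000003
```

View pics/top0.png

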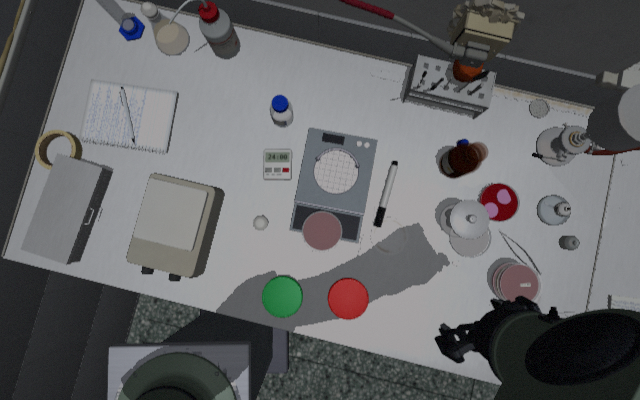

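View pics/scene0.png

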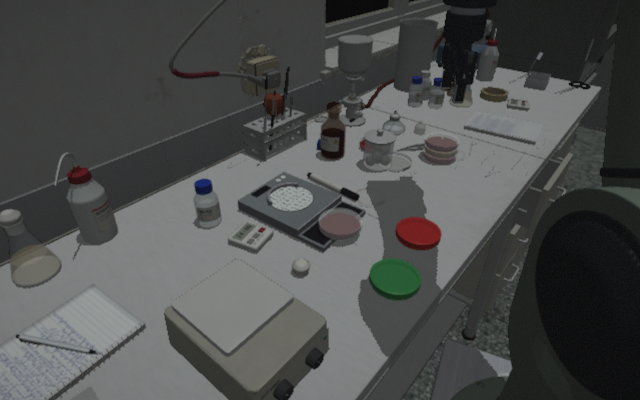

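The top view shows these dish-like things:
- Pink dish at (322,230), on the black ledge of the stage. This is the one that fits the description.
- Green dish at (282,297) and red dish at (348,298), both look-alikes.
- Pink stack at (518,282) and red/pink dish at (499,202), both off the stage.

The window is at about (336,171).

```bash
python3 - <<'E'
from h import *
np.set_printoptions(precision=1,suppress=True)
c=dict(np.load('pics/top0.npz')); im=c['image']; P=pts(c)
cv2.imwrite('pics/crop1.png',cv2.resize(im[110:260,250:420,::-1],None,fx=4,fy=4,interpolation=cv2.INTER_CUBIC))
hsv=cv2.cvtColor(im,cv2.COLOR_RGB2HSV)
def blob(m,u,v):
    n,l,st,ce=cv2.connectedComponentsWithStats(m.astype(np.uint8)); i=l[v,u]; return l==i,st[i],ce[i]
H,S,V=cv2.split(hsv)
m,st,ce=blob(((H>165)|(H<12))&(S>40)&(V>70),322,230)
e=cv2.fitEllipse(max(cv2.findContours(m.astype(np.uint8),0,1)[0],key=len))
print('dish',st,ce,e,ray(c,[ce,e[0]],33)[:], 'z',np.median(P[m][:,2]))
print('px/mm',np.linalg.norm(ray(c,[[322,230]],0)-ray(c,[[323,230]],0)))
# top of stage from depth
z=P[...,2]; m=(abs(z-28)<4); 
m,st,ce=blob(cv2.morphologyEx(m.astype(np.uint8),cv2.MORPH_OPEN,np.ones((3,3))),336,185)
q=P[m]; r=cv2.minAreaRect(q[:,:2].astype(np.float32)); print('top',r,cv2.boxPoints(r),np.median(q[:,2]))
for u,v in[(280,115),(281,105),(277,165),(261,222),(386,195),(322,230),(320,145),(336,171)]: print(u,v,P[v,u],im[v,u])
E
```

```text
dish [ 303  213   38   37 1084] [321.6 230.7] ((321.6379699707031, 230.68008422851562), (35.932945251464844, 36.596317291259766), 86.28356170654297) [[ 402.7 -332.3   33. ]
 [ 402.7 -332.3   33. ]] z 33.03626662836517
px/mm 2.3145700197690737
top ((538.0858764648438, -367.2225036621094), (159.94235229492188, 175.18521118164062), 78.1072006225586) [[ 435.9 -427.4]
 [ 607.3 -463.5]
 [ 640.3 -307. ]
 [ 468.9 -270.9]] 28.006665293988632
280 115 [ 655.4 -247.    74.6] [144 145 147]
281 105 [ 668.8 -252.2  100.7] [ 10  38 127]
277 165 [ 556.1 -232.2   14.5] [155 157 156]
261 222 [ 425.  -195.9   25. ] [154 154 153]
386 195 [ 481.1 -481.2   15.4] [163 161 163]
322 230 [ 404.2 -333.1   33.3] [113  85  88]
320 145 [ 597.9 -332.6   27.3] [100 108 112]
336 171 [ 537.2 -367.7   26.9] [144 143 145]
```

View pics/crop1.png

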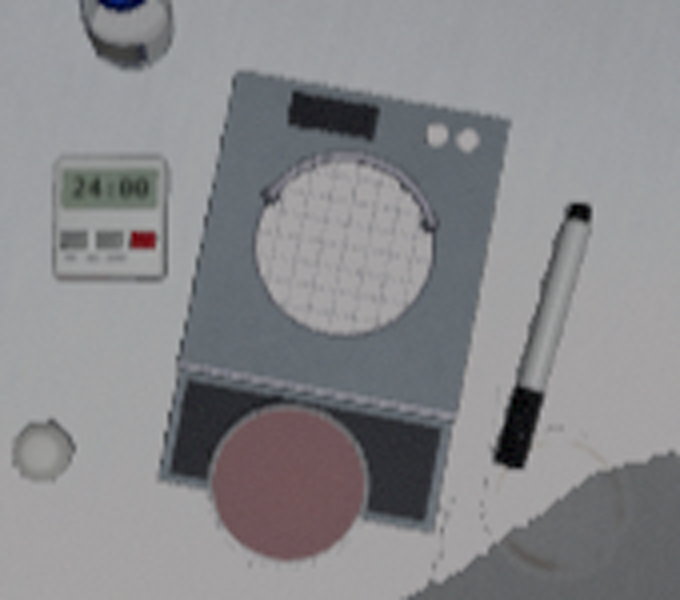

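The crop confirms the pink dish overhanging the ledge. The stage measures 160 x 175 mm at z=28, and the dish top is at z=33, so both match the sizes given. Next I'll work out the approach in stage coordinates.

```bash
cat >> h.py <<'E'
from scipy.spatial.transform import Rotation as Ro
O=np.array([535.6,-366.7,0]); ex=np.array([.9785,-.2062,0]); ey=np.array([.2062,.9785,0]); S=np.array([ex,ey,[0,0,1]])
def st(p): return (np.asarray(p)-O)@S.T
def go(x,y,z):
    s=env.get_state(); R=Ro.from_rotvec(s['tool_rot']).as_matrix(); p=st(s['ee_pos'])
    W=S.T@np.diag([1,-1,-1]); 
    print('t',s['t'],'stage tcp',p,'F',S@s['ft_force'],'open',s['gripper_width'],'turn needed(tool,deg)',np.degrees(Ro.from_matrix(R.T@W).as_rotvec()))
    d=O+S.T@np.array([x,y,z])-s['ee_pos']; print('delta now-tool',R.T@d,'delta aligned-tool',W.T@d)
E
python3 - <<'E'
from h import *
np.set_printoptions(precision=1,suppress=True)
go(-204,6,150)
c=dict(np.load('pics/top0.npz'))
for n,uv in dict(red=(348,298),green=(282,297),ring=(392,234)).items(): print(n,st(ray(c,uv,19)))
E
```

```text
t 0.1 stage tcp [-230.9 -255.9  230.8] F [0.9 0.7 0.1] open 1.00005135135873 turn needed(tool,deg) [-0.1  0.  36.2]
delta now-tool [ 176.3 -195.4   81. ] delta aligned-tool [  27.  -261.9   80.8]
red [[-273.1  -79.2   19. ]]
green [[-298.6   65.8   19. ]]
ring [[-114.9 -151.2   19. ]]
```

>>> jog_arm([
  {"xyz":[35,-39,0],"turn":[0,0,0],"fingers":0},
  {"xyz":[35,-39,0],"turn":[0,0,0],"fingers":0},
  {"xyz":[35,-39,0],"turn":[0,0,0],"fingers":0},
  {"xyz":[35,-39,0],"turn":[0,0,0],"fingers":0},
  {"xyz":[35,-39,0],"turn":[0,0,0],"fingers":0},
])

```text
t: 0.6
ee_pos: [332.8, -329.5, 231.2]
tool_rot: [-3.071, -0.661, 0.0]
ft_force: [2.4, 0.1, -0.9]
gripper_width: 0.498
grasp_force: 0.0
```

>>> jog_arm([
  {"xyz":[0,0,0],"turn":[0,0,7.24],"fingers":0},
  {"xyz":[0,0,0],"turn":[0,0,7.24],"fingers":0},
  {"xyz":[0,0,0],"turn":[0,0,7.24],"fingers":0},
  {"xyz":[0,0,0],"turn":[0,0,7.24],"fingers":0},
  {"xyz":[0,0,0],"turn":[0,0,7.24],"fingers":0},
])

```text
t: 1.1
ee_pos: [332.6, -331.3, 231.1]
tool_rot: [-3.124, 0.334, 0.001]
ft_force: [0.1, -0.8, 0.3]
gripper_width: 0.504
grasp_force: 0.0
```

```bash
python3 - <<'E'
from h import *
np.set_printoptions(precision=1,suppress=True)
go(-206,6,60)
E
```

```text
t 1.1 stage tcp [-206.    -7.3  231.1] F [ 0.2 -0.8  0.3] open 0.503815273536042 turn needed(tool,deg) [-0.   0.  -0.3]
delta now-tool [ -0.1 -13.2 171.2] delta aligned-tool [ -0.  -13.3 171.1]
```

>>> jog_arm([
  {"xyz":[0,-13.3,30],"turn":[0,0,0],"fingers":0},
  {"xyz":[0,0,45],"turn":[0,0,0],"fingers":0},
  {"xyz":[0,0,45],"turn":[0,0,0],"fingers":0},
  {"xyz":[0,0,45],"turn":[0,0,0],"fingers":0},
  {"xyz":[0,0,30],"turn":[0,0,0],"fingers":0},
])

```text
t: 1.6
ee_pos: [334.6, -317.7, 33.7]
tool_rot: [-3.123, 0.326, 0.003]
ft_force: [1.0, -0.8, 0.1]
gripper_width: 0.501
grasp_force: 0.0
```

>>> jog_arm([
  {"xyz":[0,0,14],"turn":[0,0,0],"fingers":0},
  {"xyz":[0,0,10],"turn":[0,0,0],"fingers":0},
  {"xyz":[3,0,0],"turn":[0,0,0],"fingers":0},
  {"xyz":[3,0,0],"turn":[0,0,0],"fingers":0},
  {"xyz":[0,0,0],"turn":[0,0,0],"fingers":0},
])

```text
t: 2.1
ee_pos: [342.4, -320.1, 13.2]
tool_rot: [3.124, -0.326, 0.003]
ft_force: [-0.1, -0.6, 0.6]
gripper_width: 0.498
grasp_force: 0.0
```

```bash
python3 - <<'E'
from h import *
np.set_printoptions(precision=1,suppress=True)
go(-189,6,10)
a=cam('scene')['image'][150:270,220:430]; b=cam('wrist')['image']
save('v1.png',np.vstack([cv2.resize(a,(525,300),interpolation=2),cv2.resize(b,(525,300))]))
E
```

```text
t 2.1 stage tcp [-198.7    5.7   13.2] F [ 0.  -0.6  0.6] open 0.4977154602257136 turn needed(tool,deg) [ 0.  -0.1 -0. ]
delta now-tool [ 9.7 -0.3  3.2] delta aligned-tool [ 9.7 -0.3  3.2]
```

View pics/v1.png

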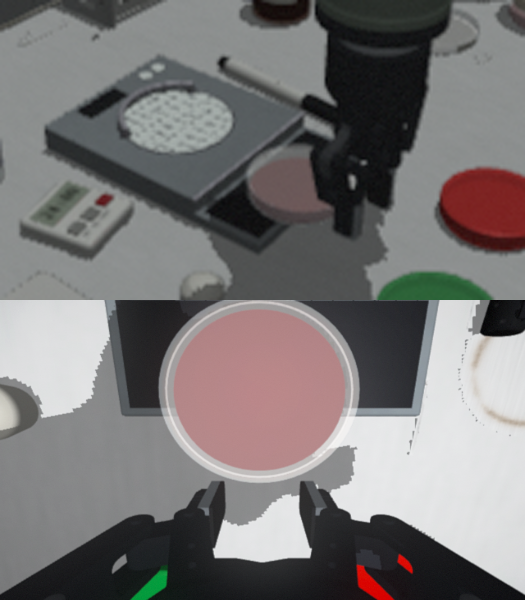

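The dish at (260,385) in the wrist picture is centred between the fingers, and the fingers are just in front of its rim. Next I'll advance to contact and push it to the step.

>>> jog_arm([
  {"xyz":[3,0,1.5],"turn":[0,0,0],"fingers":0},
  {"xyz":[3,0,0],"turn":[0,0,0],"fingers":0},
  {"xyz":[3,0,0],"turn":[0,0,0],"fingers":0},
  {"xyz":[2,0,0],"turn":[0,0,0],"fingers":0},
  {"xyz":[0,0,0],"turn":[0,0,0],"fingers":0},
])

```text
t: 2.7
ee_pos: [352.3, -321.9, 10.8]
tool_rot: [-3.125, 0.326, -0.0]
ft_force: [1.1, 0.6, -0.6]
gripper_width: 0.5
grasp_force: 0.0
```

>>> jog_arm([
  {"xyz":[1.5,0,0],"turn":[0,0,0],"fingers":0},
  {"xyz":[1.5,0,0],"turn":[0,0,0],"fingers":0},
  {"xyz":[1,0,0],"turn":[0,0,0],"fingers":0},
  {"xyz":[0,0,0],"turn":[0,0,0],"fingers":0},
  {"xyz":[0,0,0],"turn":[0,0,0],"fingers":0},
])

```text
t: 3.2
ee_pos: [356.0, -322.8, 10.8]
tool_rot: [3.125, -0.326, 0.0]
ft_force: [0.0, -0.2, -0.3]
gripper_width: 0.501
grasp_force: 0.0
```

>>> jog_arm([
  {"xyz":[1,0,0],"turn":[0,0,0],"fingers":0},
  {"xyz":[0,0,0],"turn":[0,0,0],"fingers":0},
])

```text
t: 3.4
ee_pos: [357.0, -323.0, 10.8]
tool_rot: [-3.125, 0.326, 0.0]
ft_force: [-0.4, -0.2, -0.2]
gripper_width: 0.498
grasp_force: 0.1
```

>>> jog_arm([
  {"xyz":[1,0,0],"turn":[0,0,0],"fingers":0},
  {"xyz":[0,0,0],"turn":[0,0,0],"fingers":0},
])

```text
t: 3.6
ee_pos: [358.1, -323.2, 10.8]
tool_rot: [3.125, -0.326, 0.0]
ft_force: [-0.8, -0.4, -0.3]
gripper_width: 0.499
grasp_force: 0.1
```

>>> jog_arm([
  {"xyz":[1,0,0],"turn":[0,0,0],"fingers":0},
  {"xyz":[0,0,0],"turn":[0,0,0],"fingers":0},
])

```text
t: 3.8
ee_pos: [359.1, -323.4, 10.8]
tool_rot: [3.125, -0.326, 0.0]
ft_force: [-0.8, -0.5, -0.1]
gripper_width: 0.496
grasp_force: 0.1
```

>>> jog_arm([
  {"xyz":[1,0,0],"turn":[0,0,0],"fingers":0},
  {"xyz":[0,0,0],"turn":[0,0,0],"fingers":0},
])

```text
t: 4.0
ee_pos: [359.6, -323.5, 10.7]
tool_rot: [-3.124, 0.326, 0.001]
ft_force: [-3.1, 0.7, 0.4]
gripper_width: 0.504
grasp_force: 1.1
```

>>> jog_arm([
  {"xyz":[0.6,0,0],"turn":[0,0,0],"fingers":0},
  {"xyz":[0,0,-1.5],"turn":[0,0,0],"fingers":0},
  {"xyz":[0,0,-1.5],"turn":[0,0,0],"fingers":0},
  {"xyz":[0,0,0],"turn":[0,0,0],"fingers":0},
])

```text
t: 4.4
ee_pos: [359.9, -323.6, 13.8]
tool_rot: [-3.124, 0.327, 0.002]
ft_force: [-5.7, 1.2, -0.4]
gripper_width: 0.497
grasp_force: 2.3
```

>>> jog_arm([
  {"xyz":[0,0,-1.5],"turn":[0,0,0],"fingers":0},
  {"xyz":[0,0,-1.5],"turn":[0,0,0],"fingers":0},
  {"xyz":[0,0,0],"turn":[0,0,0],"fingers":0},
])

```text
t: 4.7
ee_pos: [360.0, -323.6, 16.9]
tool_rot: [-3.124, 0.327, 0.001]
ft_force: [-6.4, 1.9, 0.5]
gripper_width: 0.5
grasp_force: 2.2
```

```bash
python3 - <<'E'
from h import *
np.set_printoptions(precision=1,suppress=True)
go(-181,6,20)
b=cam('scene'); P=st(pts(b)); im=b['image']; 
save('v2.png',cv2.resize(im[180:260,280:400],(720,480),interpolation=2))
E
```

```text
t 4.7 stage tcp [-180.7    6.    16.9] F [-6.7  0.6  0.5] open 0.500034449743748 turn needed(tool,deg) [-0.  0. -0.]
delta now-tool [-0.3 -0.  -3.1] delta aligned-tool [-0.3 -0.  -3.1]
```

View pics/v2.png

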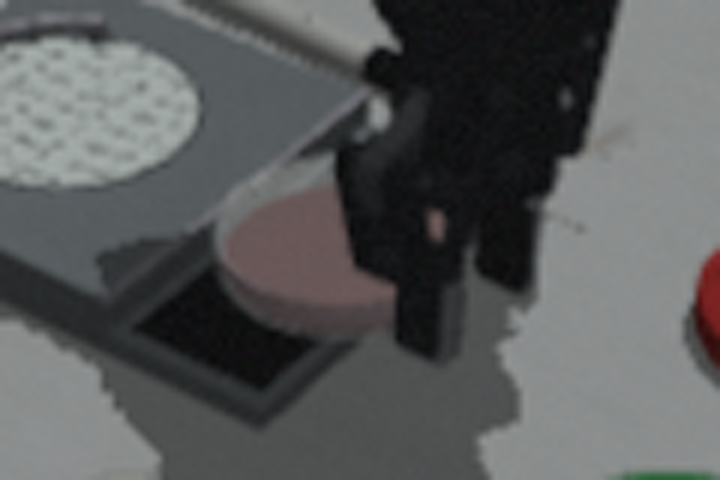

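The dish is at (310,240) against the step, but its tilt isn't readable in this view. I'll measure tilt with a plane fit to the pink pixels' depth.

```bash
cat >> h.py <<'E'
np.set_printoptions(precision=1,suppress=True)
def tilt(n='wrist'):
    c=cam(n); H,Sa,V=cv2.split(cv2.cvtColor(c['image'],cv2.COLOR_RGB2HSV)); P=st(pts(c))
    m=((H>165)|(H<12))&(Sa>35)&(V>50)&(c['z_map']>0)&(P[...,0]>-200)&(P[...,0]<60)&(abs(P[...,1])<60)&(P[...,2]>18)
    q=P[m]
    if len(q)<50: print(n,'few',len(q)); return
    x,y,z=q.T; k=np.ones(len(q),bool)
    for _ in range(4):
        ce=np.median(q[k],0); nr=np.linalg.svd(q[k]-q[k].mean(0),full_matrices=False)[2][2]; d=(q-q[k].mean(0))@nr; k=abs(d)<max(1.5,1.5*np.std(d[k]))
    lo,hi=np.percentile(q[k],[1,99],axis=0)
    print(n,len(q),'normal',(nr*np.sign(nr[2])).round(3),'lo',lo,'hi',hi)
E
python3 - <<'E'
from h import *
tilt(); tilt('scene'); go(-181,6,20)
E
```

```text
wrist 33181 normal [ 0.1 -0.   1. ] lo [-165.7  -29.2   33.1] hi [-94.   42.7  39.2]
scene 343 normal [ 0.1 -0.   1. ] lo [-164.9  -11.2   32.4] hi [-102.6   49.6   38.3]
t 4.85 stage tcp [-180.7    6.    16.8] F [-6.1  0.5 -0.6] open 0.4979350414029256 turn needed(tool,deg) [-0.  0. -0.]
delta now-tool [-0.3 -0.  -3.2] delta aligned-tool [-0.3 -0.  -3.2]
```

The tilt is about 5°, so the rim follows the fingers. I'll keep raising.

>>> jog_arm([
  {"xyz":[0,0,-2],"turn":[0,0,0],"fingers":0},
  {"xyz":[0.2,0,-2],"turn":[0,0,0],"fingers":0},
  {"xyz":[0.2,0,-2],"turn":[0,0,0],"fingers":0},
  {"xyz":[0.2,0,-2],"turn":[0,0,0],"fingers":0},
])

```text
t: 5.25
ee_pos: [360.7, -323.8, 25.0]
tool_rot: [-3.124, 0.326, 0.001]
ft_force: [-6.1, 1.0, 0.6]
gripper_width: 0.5
grasp_force: 2.3
```

>>> jog_arm([
  {"xyz":[0.3,0,-2],"turn":[0,0,0],"fingers":0},
  {"xyz":[0.3,0,-2],"turn":[0,0,0],"fingers":0},
  {"xyz":[0.4,0,-2],"turn":[0,0,0],"fingers":0},
  {"xyz":[0.4,0,-2],"turn":[0,0,0],"fingers":0},
])

```text
t: 5.65
ee_pos: [362.0, -324.1, 33.0]
tool_rot: [-3.124, 0.327, 0.001]
ft_force: [-5.6, -0.4, 0.6]
gripper_width: 0.503
grasp_force: 2.6
```

```bash
python3 - <<'E'
from h import *
tilt(); go(-181,6,20)
E
```

```text
wrist 29316 normal [ 0.3 -0.   1. ] lo [-164.5  -29.4   35.4] hi [-94.9  42.9  54.6]
t 5.7 stage tcp [-178.5    5.9   33.2] F [-6.5 -1.6  0.7] open 0.49725219622137756 turn needed(tool,deg) [-0.  0. -0.]
delta now-tool [-2.5 -0.1 13.2] delta aligned-tool [-2.5 -0.1 13.2]
```

>>> jog_arm([
  {"xyz":[0.6,0,-2.5],"turn":[0,0,0],"fingers":0},
  {"xyz":[0.7,0,-2.5],"turn":[0,0,0],"fingers":0},
  {"xyz":[0.8,0,-2.5],"turn":[0,0,0],"fingers":0},
  {"xyz":[0.9,0,-2.5],"turn":[0,0,0],"fingers":0},
])

```text
t: 6.1
ee_pos: [364.8, -324.7, 43.0]
tool_rot: [-3.124, 0.327, 0.002]
ft_force: [-8.0, 1.2, 1.5]
gripper_width: 0.5
grasp_force: 3.3
```

>>> jog_arm([
  {"xyz":[1.0,0,-2.5],"turn":[0,0,0],"fingers":0},
  {"xyz":[1.1,0,-2.5],"turn":[0,0,0],"fingers":0},
  {"xyz":[1.2,0,-2.5],"turn":[0,0,0],"fingers":0},
  {"xyz":[1.3,0,-2.5],"turn":[0,0,0],"fingers":0},
])

```text
t: 6.5
ee_pos: [368.8, -325.7, 53.0]
tool_rot: [-3.124, 0.327, 0.003]
ft_force: [-10.3, 1.0, 3.1]
gripper_width: 0.502
grasp_force: 4.6
```

```bash
python3 - <<'E'
from h import *
tilt(); go(-181,6,20)
E
```

```text
wrist 24029 normal [ 0.5 -0.   0.9] lo [-157.7  -29.5   39.1] hi [-95.7  42.7  74.9]
t 6.55 stage tcp [-171.4    5.7   53.3] F [-10.2  -1.6   5.9] open 0.4973501463146065 turn needed(tool,deg) [-0.   0.1 -0.1]
delta now-tool [-9.5 -0.3 33.3] delta aligned-tool [-9.6 -0.3 33.3]
```

>>> jog_arm([
  {"xyz":[0.5,0,-2.4],"turn":[0,0,0],"fingers":0},
  {"xyz":[0.9,0,-2.4],"turn":[0,0,0],"fingers":0},
  {"xyz":[1.4,0,-2.4],"turn":[0,0,0],"fingers":0},
  {"xyz":[1.5,0,-2.4],"turn":[0,0,0],"fingers":0},
])

```text
t: 6.95
ee_pos: [373.6, -326.8, 62.7]
tool_rot: [3.124, -0.327, -0.001]
ft_force: [-7.5, -0.6, 3.8]
gripper_width: 0.501
grasp_force: 3.5
```

```bash
python3 - <<'E'
from h import *
tilt(); go(-181,6,20)
E
```

```text
wrist 21103 normal [ 0.6 -0.   0.8] lo [-151.5  -29.5   41.6] hi [-95.8  42.5  84.5]
t 7.0 stage tcp [-166.4    5.6   63. ] F [-8.  -1.5  5.5] open 0.4993096922957488 turn needed(tool,deg) [ 0.   0.  -0.1]
delta now-tool [-14.5  -0.4  43.1] delta aligned-tool [-14.6  -0.4  43. ]
```

>>> jog_arm([
  {"xyz":[1.4,0,-2.2],"turn":[0,0,0],"fingers":0},
  {"xyz":[1.6,0,-2.2],"turn":[0,0,0],"fingers":0},
  {"xyz":[1.8,0,-2.2],"turn":[0,0,0],"fingers":0},
  {"xyz":[2.1,0,-2.2],"turn":[0,0,0],"fingers":0},
])

```text
t: 7.4
ee_pos: [379.8, -328.2, 71.5]
tool_rot: [-3.124, 0.327, 0.002]
ft_force: [-13.2, 1.1, 7.2]
gripper_width: 0.504
grasp_force: 5.6
```

```bash
python3 - <<'E'
from h import *
tilt(); go(-181,6,20)
E
```

```text
wrist 18167 normal [ 0.7 -0.   0.7] lo [-143.8  -29.4   44.4] hi [-95.8  42.2  93.1]
t 7.45 stage tcp [-160.     5.5   71.9] F [-11.8  -1.7  10.1] open 0.5002083145505931 turn needed(tool,deg) [ 0.   0.1 -0.1]
delta now-tool [-21.   -0.5  51.9] delta aligned-tool [-21.   -0.5  51.9]
```

>>> jog_arm([
  {"xyz":[0.4,0,-2.2],"turn":[0,0,0],"fingers":0},
  {"xyz":[0.9,0,-2.4],"turn":[0,0,0],"fingers":0},
  {"xyz":[2.2,0,-2.2],"turn":[0,0,0],"fingers":0},
  {"xyz":[2.3,0,-2.1],"turn":[0,0,0],"fingers":0},
])

```text
t: 7.85
ee_pos: [386.7, -329.4, 80.5]
tool_rot: [3.124, -0.326, 0.0]
ft_force: [-5.3, -0.4, 5.1]
gripper_width: 0.498
grasp_force: 3.1
```

```bash
python3 - <<'E'
from h import *
tilt(); go(-181,6,20)
E
```

```text
wrist 15008 normal [ 0.8 -0.   0.6] lo [-135.2  -29.5   48.1] hi [-95.4  42.1 101.2]
t 7.9 stage tcp [-153.     5.7   80.7] F [-6.2 -0.9  6.4] open 0.5013847770240349 turn needed(tool,deg) [ 0. -0. -0.]
delta now-tool [-28.1  -0.3  60.7] delta aligned-tool [-28.   -0.3  60.7]
```

>>> jog_arm([
  {"xyz":[2.0,0,-2.2],"turn":[0,0,0],"fingers":0},
  {"xyz":[2.4,0,-1.8],"turn":[0,0,0],"fingers":0},
  {"xyz":[2.6,0,-1.7],"turn":[0,0,0],"fingers":0},
  {"xyz":[2.6,0,-1.7],"turn":[0,0,0],"fingers":0},
])

```text
t: 8.3
ee_pos: [395.7, -331.4, 87.8]
tool_rot: [3.124, -0.327, -0.001]
ft_force: [-8.4, -0.6, 10.7]
gripper_width: 0.501
grasp_force: 5.8
```

```bash
python3 - <<'E'
from h import *
tilt(); tilt('scene'); go(-181,6,20)
E
```

```text
wrist 11993 normal [ 0.9 -0.   0.5] lo [-124.3  -28.6   52.6] hi [-93.9  41.6 107.7]
scene 60 normal [ 0.9 -0.1  0.4] lo [-136.7   -6.6   48. ] hi [-110.4   50.2   97.1]
t 8.4 stage tcp [-143.9    5.7   88. ] F [-8.  -1.7 10.4] open 0.49649358102243596 turn needed(tool,deg) [ 0.  0. -0.]
delta now-tool [-37.1  -0.3  68. ] delta aligned-tool [-37.1  -0.3  68. ]
```

>>> jog_arm([
  {"xyz":[2.3,0,-2.0],"turn":[0,0,0],"fingers":0},
  {"xyz":[2.8,0,-1.7],"turn":[0,0,0],"fingers":0},
  {"xyz":[2.9,0,-1.4],"turn":[0,0,0],"fingers":0},
  {"xyz":[2.9,0,-1.2],"turn":[0,0,0],"fingers":0},
])

```text
t: 8.8
ee_pos: [406.6, -333.8, 94.4]
tool_rot: [3.124, -0.327, -0.0]
ft_force: [-9.5, 1.2, 18.7]
gripper_width: 0.501
grasp_force: 9.0
```

```bash
python3 - <<'E'
from h import *
tilt(); tilt('top'); go(-181,6,20)
b=cam('scene'); save('v3.png',cv2.resize(b['image'][150:260,260:420],(800,550),interpolation=2))
E
```

```text
wrist 8834 normal [ 0.9 -0.   0.3] lo [-111.5  -27.7   58.9] hi [-91.9  40.8 113.4]
top few 20
t 8.9 stage tcp [-132.8    5.6   94.6] F [-10.3  -0.4  17.5] open 0.5025054319428895 turn needed(tool,deg) [ 0. -0. -0.]
delta now-tool [-48.2  -0.4  74.6] delta aligned-tool [-48.2  -0.4  74.6]
```

View pics/v3.png

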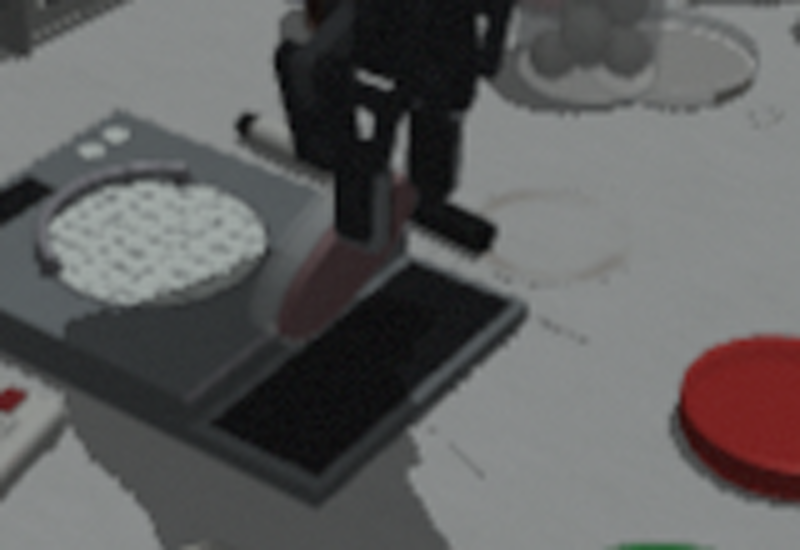

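>>> jog_arm([
  {"xyz":[1.5,0,-1.8],"turn":[0,0,0],"fingers":0},
  {"xyz":[2.5,0,-1.6],"turn":[0,0,0],"fingers":0},
  {"xyz":[2.7,0,-1.2],"turn":[0,0,0],"fingers":0},
  {"xyz":[2.7,0,-0.9],"turn":[0,0,0],"fingers":0},
])

```text
t: 9.35
ee_pos: [416.5, -335.7, 99.9]
tool_rot: [3.124, -0.326, 0.002]
ft_force: [-4.3, 0.3, 9.3]
gripper_width: 0.499
grasp_force: 4.2
```

```bash
python3 - <<'E'
from h import *
tilt(); go(-181,6,20)
E
```

```text
wrist 6246 normal [ 1.  -0.   0.2] lo [-99.8 -26.1  67.9] hi [-89.2  39.5 116.8]
t 9.4 stage tcp [-122.4    5.9  100. ] F [-3.6 -0.3  9.9] open 0.4985531307895823 turn needed(tool,deg) [ 0.  -0.1  0. ]
delta now-tool [-58.8  -0.2  79.9] delta aligned-tool [-58.6  -0.1  80. ]
```

>>> jog_arm([
  {"xyz":[2.7,0,-0.9],"turn":[0,0,0],"fingers":0},
  {"xyz":[2.8,0,-0.7],"turn":[0,0,0],"fingers":0},
  {"xyz":[2.9,0,-0.5],"turn":[0,0,0],"fingers":0},
  {"xyz":[2.9,0,-0.4],"turn":[0,0,0],"fingers":0},
])

```text
t: 9.8
ee_pos: [427.9, -337.9, 102.6]
tool_rot: [3.124, -0.326, 0.003]
ft_force: [-3.0, 1.4, 13.6]
gripper_width: 0.498
grasp_force: 5.9
```

```bash
python3 - <<'E'
from h import *
tilt(); go(-181,6,20)
b=cam('scene'); save('v4.png',cv2.resize(b['image'][150:260,260:420],(800,550),interpolation=2))
E
```

```text
wrist 3891 normal [1.  0.  0.1] lo [-87.  -22.7  83.2] hi [-83.2  36.3 118.6]
t 9.85 stage tcp [-110.7    6.1  102.7] F [-2.9  2.2 13.9] open 0.5040361055560962 turn needed(tool,deg) [ 0.  -0.1  0. ]
delta now-tool [-70.5  -0.   82.5] delta aligned-tool [-70.3   0.1  82.7]
```

View pics/v4.png

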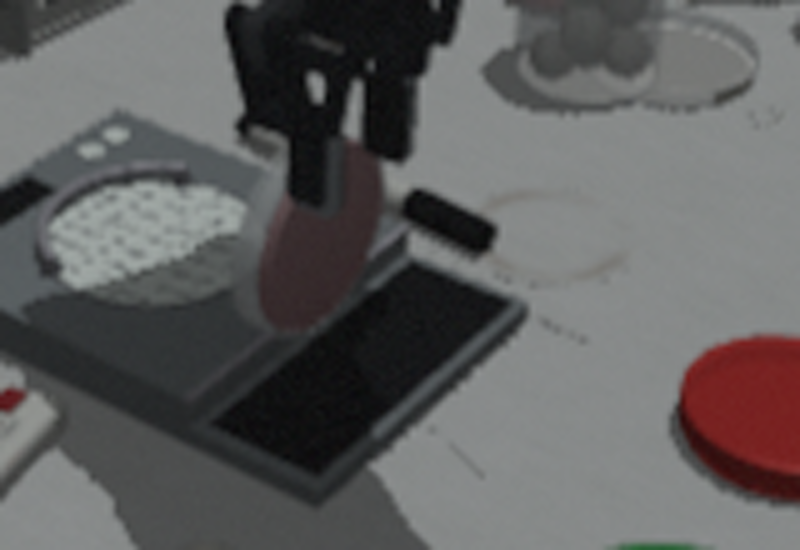

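>>> jog_arm([
  {"xyz":[2.0,0,-1.0],"turn":[0,0,0],"fingers":0},
  {"xyz":[2.9,0,-0.7],"turn":[0,0,0],"fingers":0},
  {"xyz":[2.9,0,-0.4],"turn":[0,0,0],"fingers":0},
  {"xyz":[2.9,0,0],"turn":[0,0,0],"fingers":0},
])

```text
t: 10.3
ee_pos: [438.7, -340.0, 104.6]
tool_rot: [3.124, -0.325, 0.003]
ft_force: [-0.7, 0.5, 9.3]
gripper_width: 0.502
grasp_force: 3.6
```

```bash
python3 - <<'E'
from h import *
tilt(); go(-181,6,20)
E
```

```text
wrist 1825 normal [-1.  -0.   0.1] lo [-89.6 -26.  100.6] hi [-72.4  39.9 193.4]
t 10.35 stage tcp [-100.     6.2  104.5] F [ 0.5 -0.3 -0.1] open 0.5003146391144824 turn needed(tool,deg) [ 0.  -0.1  0. ]
delta now-tool [-81.2   0.1  84.3] delta aligned-tool [-81.    0.2  84.5]
```

```bash
python3 - <<'E'
from h import *
b=cam('scene'); c=cam('wrist'); save('v5.png',np.hstack([cv2.resize(b['image'][150:260,260:420],(400,275),interpolation=2),cv2.resize(c['image'],(400,275))]))
E
```

```text
(no output)
```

View pics/v5.png

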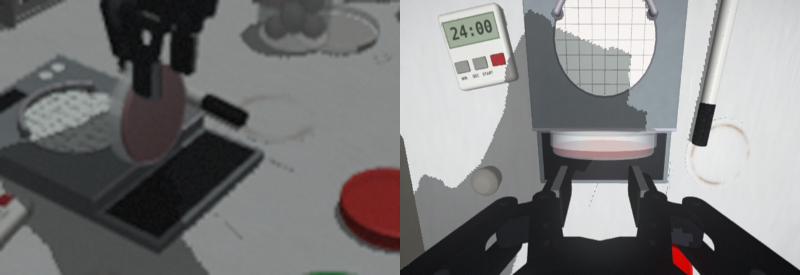

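The dish at (152,115) in the left view stands upright on the step edge with the fingers behind its underside. I'll keep pushing forward slowly so it topples onto the top.

>>> jog_arm([
  {"xyz":[2.0,0,0],"turn":[0,0,0],"fingers":0},
  {"xyz":[2.0,0,0.3],"turn":[0,0,0],"fingers":0},
  {"xyz":[2.0,0,0.5],"turn":[0,0,0],"fingers":0},
  {"xyz":[2.0,0,0.5],"turn":[0,0,0],"fingers":0},
])

```text
t: 10.85
ee_pos: [445.3, -341.6, 102.5]
tool_rot: [-3.125, 0.326, 0.0]
ft_force: [-0.1, 0.8, -0.0]
gripper_width: 0.504
grasp_force: 0.0
```

>>> jog_arm([
  {"xyz":[2.0,0,0.5],"turn":[0,0,0],"fingers":0},
  {"xyz":[2.0,0,0.5],"turn":[0,0,0],"fingers":0},
  {"xyz":[2.0,0,0.5],"turn":[0,0,0],"fingers":0},
  {"xyz":[2.0,0,0.5],"turn":[0,0,0],"fingers":0},
])

```text
t: 11.25
ee_pos: [453.1, -343.3, 100.5]
tool_rot: [-3.125, 0.326, 0.0]
ft_force: [-0.3, 0.2, 0.2]
gripper_width: 0.499
grasp_force: 0.0
```

```bash
python3 - <<'E'
from h import *
tilt('top');tilt(); go(-181,6,20)
b=cam('scene'); c=cam('wrist'); save('v6.png',np.hstack([cv2.resize(b['image'][150:260,260:420],(400,275),interpolation=2),cv2.resize(c['image'],(400,275))]))
E
```

```text
top few 21
wrist 15377 normal [ 0. -0.  1.] lo [-74.5 -31.1  45.8] hi [ 2.6 46.  48.5]
t 11.35 stage tcp [-85.4   6.  100.5] F [-0.6  0.2 -0.2] open 0.4981778847148634 turn needed(tool,deg) [-0. -0. -0.]
delta now-tool [-95.6  -0.   80.5] delta aligned-tool [-95.6  -0.   80.5]
```

The dish now lies flat on the top, lid down, with its face at z=47 (28+19) and its centre at about (-36, 7). I'll back off, lower, and push it home with a drift to y=0.

>>> jog_arm([
  {"xyz":[-12,0,0],"turn":[0,0,0],"fingers":0},
  {"xyz":[-10,1,20],"turn":[0,0,0],"fingers":0},
  {"xyz":[0,1,25],"turn":[0,0,0],"fingers":0},
  {"xyz":[0,1,20],"turn":[0,0,0],"fingers":0},
  {"xyz":[0,1,5],"turn":[0,0,0],"fingers":0},
])

```text
t: 11.95
ee_pos: [429.0, -341.9, 29.0]
tool_rot: [-3.123, 0.326, 0.004]
ft_force: [0.1, 0.1, 0.2]
gripper_width: 0.496
grasp_force: 0.0
```

```bash
python3 - <<'E'
from h import *
tilt();tilt('top'); go(-88,2,30)
b=cam('scene'); c=cam('wrist'); save('v7.png',np.hstack([cv2.resize(b['image'][150:260,260:420],(400,275),interpolation=2),cv2.resize(c['image'],(400,275))]))
E
```

```text
wrist 37860 normal [ 0. -0.  1.] lo [-74.5 -31.1  45.8] hi [-7.6 45.5 48.4]
top 81 normal [ 0.9 -0.3  0.3] lo [-196.5  -26.    43.9] hi [  6.2  13.  533.6]
t 12.05 stage tcp [-108.5    1.8   30.4] F [0.4 0.6 0.6] open 0.49950644528432664 turn needed(tool,deg) [-0.   0.1 -0. ]
delta now-tool [20.5 -0.2  0.3] delta aligned-tool [20.5 -0.2  0.4]
```

View pics/v7.png

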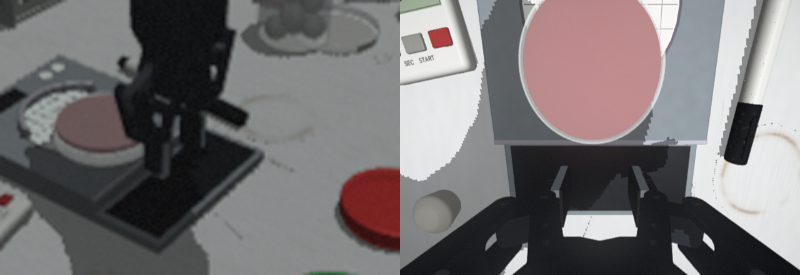

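>>> jog_arm([
  {"xyz":[6,0,0],"turn":[0,0,0],"fingers":0},
  {"xyz":[6,0,0],"turn":[0,0,0],"fingers":0},
  {"xyz":[4,0.3,0],"turn":[0,0,0],"fingers":0},
  {"xyz":[3,0.3,0],"turn":[0,0,0],"fingers":0},
  {"xyz":[3,0.3,0],"turn":[0,0,0],"fingers":0},
])

```text
t: 12.65
ee_pos: [452.1, -348.0, 30.6]
tool_rot: [-3.125, 0.326, 0.0]
ft_force: [-0.5, 0.9, 0.4]
gripper_width: 0.496
grasp_force: 0.6
```

>>> jog_arm([
  {"xyz":[3,0.3,0],"turn":[0,0,0],"fingers":0},
  {"xyz":[3,0.3,0],"turn":[0,0,0],"fingers":0},
  {"xyz":[3,0.3,0],"turn":[0,0,0],"fingers":0},
  {"xyz":[3,0,0],"turn":[0,0,0],"fingers":0},
  {"xyz":[3,0,0],"turn":[0,0,0],"fingers":0},
])

```text
t: 13.15
ee_pos: [466.7, -352.1, 30.6]
tool_rot: [-3.125, 0.326, 0.0]
ft_force: [-1.2, 1.4, 1.2]
gripper_width: 0.503
grasp_force: 0.4
```

>>> jog_arm([
  {"xyz":[3,0,0],"turn":[0,0,0],"fingers":0},
  {"xyz":[3,0,0],"turn":[0,0,0],"fingers":0},
  {"xyz":[3,0,0],"turn":[0,0,0],"fingers":0},
  {"xyz":[2,0,0],"turn":[0,0,0],"fingers":0},
  {"xyz":[0,0,0],"turn":[0,0,0],"fingers":0},
])

```text
t: 13.65
ee_pos: [477.5, -354.3, 30.6]
tool_rot: [3.125, -0.326, 0.0]
ft_force: [-0.1, -0.2, 0.4]
gripper_width: 0.499
grasp_force: 0.0
```

```bash
python3 - <<'E'
from h import *
tilt(); go(-52,0,30)
E
```

```text
wrist 35429 normal [ 0. -0.  1.] lo [-47.  -37.3  45.8] hi [29.5 38.8 48.4]
t 13.7 stage tcp [-59.6   0.1  30.6] F [-0.7  1.  -0.3] open 0.5020433424609996 turn needed(tool,deg) [ 0. -0. -0.]
delta now-tool [7.6 0.1 0.6] delta aligned-tool [7.6 0.1 0.6]
```

>>> jog_arm([
  {"xyz":[2,0,0],"turn":[0,0,0],"fingers":0},
  {"xyz":[2,0,0],"turn":[0,0,0],"fingers":0},
  {"xyz":[1.5,0,0],"turn":[0,0,0],"fingers":0},
  {"xyz":[1,0,0],"turn":[0,0,0],"fingers":0},
  {"xyz":[0,0,0],"turn":[0,0,0],"fingers":0},
])

```text
t: 14.2
ee_pos: [483.7, -355.6, 30.6]
tool_rot: [3.125, -0.326, 0.0]
ft_force: [-0.7, -0.7, 0.1]
gripper_width: 0.499
grasp_force: 0.0
```

>>> jog_arm([
  {"xyz":[1,0,0],"turn":[0,0,0],"fingers":0},
  {"xyz":[0,0,0],"turn":[0,0,0],"fingers":0},
  {"xyz":[0.7,0,0],"turn":[0,0,0],"fingers":0},
  {"xyz":[0,0,0],"turn":[0,0,0],"fingers":0},
])

```text
t: 14.6
ee_pos: [485.3, -356.0, 30.6]
tool_rot: [3.125, -0.326, 0.0]
ft_force: [0.9, -0.2, 0.4]
gripper_width: 0.501
grasp_force: 0.1
```

```bash
python3 - <<'E'
from h import *
tilt(); go(-52,0,30)
E
```

```text
wrist 35402 normal [ 0. -0.  1.] lo [-39.2 -37.4  45.8] hi [37.3 38.7 48.4]
t 14.65 stage tcp [-51.4   0.1  30.6] F [-0.2 -0.2 -0.3] open 0.4983268012288321 turn needed(tool,deg) [-0. -0. -0.]
delta now-tool [-0.6  0.1  0.6] delta aligned-tool [-0.6  0.1  0.6]
```

>>> jog_arm([
  {"xyz":[0.8,0,0],"turn":[0,0,0],"fingers":0},
  {"xyz":[0,0,0],"turn":[0,0,0],"fingers":0},
])

```text
t: 14.85
ee_pos: [486.1, -356.1, 30.6]
tool_rot: [-3.125, 0.326, -0.0]
ft_force: [-0.2, 0.4, 0.2]
gripper_width: 0.501
grasp_force: 0.1
```

>>> jog_arm([
  {"xyz":[0.7,0,0],"turn":[0,0,0],"fingers":0},
  {"xyz":[0,0,0],"turn":[0,0,0],"fingers":0},
])

```text
t: 15.05
ee_pos: [486.8, -356.3, 30.6]
tool_rot: [3.125, -0.326, 0.0]
ft_force: [-1.3, 0.6, -0.4]
gripper_width: 0.503
grasp_force: 0.1
```

>>> jog_arm([
  {"xyz":[0.6,0,0],"turn":[0,0,0],"fingers":0},
  {"xyz":[0,0,0],"turn":[0,0,0],"fingers":0},
])

```text
t: 15.25
ee_pos: [487.3, -356.4, 30.6]
tool_rot: [-3.125, 0.326, 0.0]
ft_force: [-0.6, 0.1, -0.4]
gripper_width: 0.501
grasp_force: 0.2
```

>>> jog_arm([
  {"xyz":[0.6,0,0],"turn":[0,0,0],"fingers":0},
  {"xyz":[0,0,0],"turn":[0,0,0],"fingers":0},
])

```text
t: 15.45
ee_pos: [487.7, -356.4, 30.5]
tool_rot: [-3.124, 0.326, 0.001]
ft_force: [-2.2, 1.0, 0.8]
gripper_width: 0.498
grasp_force: 0.9
```

>>> jog_arm([
  {"xyz":[0.4,0,0],"turn":[0,0,0],"fingers":0},
  {"xyz":[0,0,0],"turn":[0,0,0],"fingers":0},
])

```text
t: 15.65
ee_pos: [487.9, -356.5, 30.5]
tool_rot: [-3.124, 0.326, 0.001]
ft_force: [-4.1, 1.1, 0.3]
gripper_width: 0.496
grasp_force: 1.8
```

```bash
python3 - <<'E'
from h import *
tilt(); go(-52,0,30)
E
```

```text
wrist 35408 normal [ 0. -0.  1.] lo [-36.9 -37.4  45.8] hi [39.5 38.8 48.4]
t 15.7 stage tcp [-48.8   0.1  30.5] F [-4.5  1.4  0.6] open 0.5026229605274837 turn needed(tool,deg) [-0.  0. -0.]
delta now-tool [-3.2  0.1  0.5] delta aligned-tool [-3.2  0.1  0.5]
```

The dish is seated against the stop: 4 N, centre at about (1.3, 0.7). I'll back off, rise clear and check.

>>> jog_arm([
  {"xyz":[-3,0,0],"turn":[0,0,0],"fingers":0},
  {"xyz":[-10,0,0],"turn":[0,0,0],"fingers":0},
  {"xyz":[-20,0,-20],"turn":[0,0,0],"fingers":0},
  {"xyz":[-20,0,-45],"turn":[0,0,0],"fingers":0},
  {"xyz":[-20,0,-45],"turn":[0,0,0],"fingers":0},
])

```text
t: 16.2
ee_pos: [415.1, -341.0, 141.3]
tool_rot: [-3.124, 0.326, 0.002]
ft_force: [0.9, -1.7, 1.1]
gripper_width: 0.5
grasp_force: 0.0
```

>>> jog_arm([
  {"xyz":[0,0,-30],"turn":[0,0,0],"fingers":0},
  {"xyz":[0,0,0],"turn":[0,0,0],"fingers":0},
  {"xyz":[0,0,0],"turn":[0,0,0],"fingers":0},
])

```text
t: 16.5
ee_pos: [416.7, -341.7, 171.1]
tool_rot: [3.124, -0.326, 0.002]
ft_force: [1.0, 0.1, -0.0]
gripper_width: 0.499
grasp_force: 0.0
```

```bash
python3 - <<'E'
from h import *
tilt(); go(-52,0,30)
b=cam('scene'); c=cam('wrist'); save('v8.png',np.vstack([cv2.resize(b['image'][150:260,200:420],(500,250),interpolation=2),cv2.resize(c['image'],(500,312))]))
E
```

```text
wrist 8956 normal [ 0. -0.  1.] lo [-39.1 -38.2  45.8] hi [23.5 39.9 48.5]
t 16.55 stage tcp [-121.8    0.2  170.2] F [ 0.1 -0.  -1.2] open 0.49805052648572395 turn needed(tool,deg) [-0.  0. -0.]
delta now-tool [ 69.8   0.2 140.2] delta aligned-tool [ 69.8   0.2 140.2]
```

View pics/v8.png

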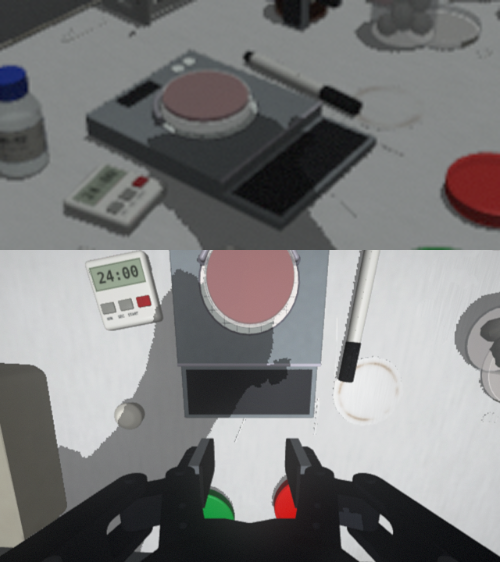

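The dish sits lid down in the rod stop over the window, at (205,100) in the scene view and (250,285) in the wrist view. The pen, timer, stopper and bottle have not moved, and the arm is clear.

```bash
python3 -c "
from h import *
print(env.sign_off())"
```

```text
the job is handed in; nothing more can be done
None
```

The culture dish was tipped over the step without gripping and now lies lid down against the rod stop over the window, about 1.5 mm off centre by camera; nothing else was disturbed, the force peaked at about 21 N, and I handed it in at about 16.6 s.

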